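# Refit the loupe arm the right way round

### The arm

A 6-joint arm with a two-finger parallel gripper is mounted at the origin on a cart in front of the work surface, level with it; the furniture and walls round the work are solid. World frame = base frame: x ahead of the robot, y to its left, z up, the work surface at z = 0. Lengths are in mm, angles in degrees, forces in N, time in s.
With the tool pointing down it reaches from about 300 to 850 mm from the base axis. Payload 4.2 kg.
Tool frame: the origin (TCP) lies midway between the tips of the shut fingers; the grasp point (between the pads) lies 19 mm behind it (env.grasp_offset is the distance from the TCP to the grasp point, in mm); z points along the fingers, y is the line along which they close (so a half turn about z gives the same grasp; the last joint's range is limited). The gripper opens to 91 mm and grips with 3 to 60 N. Pads are 32 mm wide; open, the fingers measure 118 mm over their backs; the gripper's body (76 mm by 178 mm) begins 60 mm behind the grasp point.
Start: joints at [-68.526, 18.312, 89.639, -0, 72.044, -1.146], TCP at [221.164, -530.784, 193.476] pointing down, gripper open.
Joint ranges: [-177.97, 177.97], [-48.28, 115.42], [12.27, 149.76], [-77.06, 257.06], [2.81, 150.46], [-146.56, 146.56]. Speed limits (degrees/s): [147.25, 147.25, 180, 180, 180, 180].

### API

Orientations are given as [roll, pitch, yaw] about the fixed x, y, z axes, in that order (R = Rz(yaw) Ry(pitch) Rx(roll)).
In Python, from workcell import env, optics gives the robot as it stands. The module is installed in compiled form; this text tells all that it offers.
- The arm moves only by the tool send_rows, never from a script. Its argument "targets" is a list that holds one entry, the list of rows, each a list of 7 numbers: the turn, a rotation vector about the world's x, y, z scaled (see below), then the shift along the world's x, y, z scaled (see below), then the closure, from -1 (fully open) to 1 (shut). In form: [[[rx, ry, rz, x, y, z, gripper], ...]]. A call has 1 to 12 rows; each row shifts and turns the commanded pose from where the row before left it; what a row does not reach is not made up. The controller multiplies each number of a shift by 0.2 m and each number of a turn by pi/2 rad. A row lasts 1/10 s, in which the tool goes at most 50 mm and 8.59 degrees, less where a joint would pass 70% of its speed; a pose out of reach is approached as far as the arm can. A call with a number of a shift or a turn outside -1 to 1 is refused whole. A call with a gripper value outside its range is refused whole. The fingers move at their own pace and stop on an object; "grip_force" is the grip in N (left out, the last holds). Time passes only in rows, so rows that do not move let the fingers close. It gives the time, the measured TCP pose, the force, the opening and the grip force at its end, in the units of the state.
- env.state(): the state, without advancing time (a new reading comes with each control period).
- optics.grab_frame(name): name is "scene" or "side" or "wrist"; returns (picture, depth): 480x640x3 uint8, red, green, blue; 480x640 float32, mm along the optical axis (not along the pixel's ray), 0 where there is no reading.
- optics.camera_info(name): a dict with "camera_matrix" (3x3 intrinsics, pixels), "R" (3x3) and "t" (3): a world point X has camera coordinates R X + t; the wrist camera has in their place "mount" (4x4, takes a point from camera to tool coordinates, whose origin is the TCP and whose axes are the flange's). Camera axes: x right, y down, z forward; pixel columns grow to the right and rows downward; lengths in mm; the calibration is good to about 2 mm. A picture is of the moment at which its call begins: read the wrist's pose just before it. camera_info takes no time and is no camera call.
- env.job_done(): hands the job in; it is judged then, once.
Trained networks look in the newest picture that a camera, given by its name, has taken for a name from the list of things; names that differ only in an ending like _2 or _b are one class to them, and where a whole thing is asked for, a point or a joint stands for the part that bears it (a point fixed in the world has none). Each returns a list of dicts, best first, with "conf" (0 to 1); they miss things now and then, are a little off and sometimes report something else, mostly with a low value. They report only what shows in the picture. A call takes as long as a camera call.
- optics.silhouettes(camera, name): "mask" (480x640 bool, what is visible of it) and "at" ([column, row] in pixels, amid what is visible of it).
- optics.place_of(camera, name): "at" ([column, row] in pixels: a listed point, or the origin of a listed thing).
The state is a dict: "time_s": time; "qpos": joint angles; "qvel": joint speeds; "effort": joint torques, N m; "ee_pos": TCP position; "ee_rot": TCP orientation; "force": force on the tool from outside, world axes, zero at the start; "torque": the same for the moment, N m; "gripper_width": finger opening in mm; "gripper_force": force on a finger pad.
Only numpy, scipy, OpenCV 4.12 (cv2) and the standard library are available. Lean on these libraries where they do the work, as an engineer would, in place of code of your own. Each camera call takes 0.05 s, during which the arm holds its last target. There are 200 camera calls.

### The job

One of the two loupe stands has its arm on back to front: the loupe hangs over the bare end of the base plate instead of over the petri dish. Lift that arm right off its pivot pin, turn it end for end, and refit it fully down on the pin with the loupe over the dish; do not drop it from above the pin. Leave the other stand and its arm, which are already right, alone.

Things in the scene. Friction and masses are not known exactly. Their poses are not given: they have to be found in the camera images.
- hub_a (a point): Arm that is on back to front: centre of its hub, a steel block 30 x 30 mm, 14 mm tall, with a vertical 13 mm hole. Grasp it by its side faces at +y and -y, 30 mm apart. x points along the arm to the loupe, z up. Bars 14 mm wide, 10 mm thick, flush with the underside, run out along +x and -x. At -64 mm in x a 25 mm round counterweight. 176 mm long, 0.17 kg, balanced near the hub; loose on the pin
- loupe_a (a point): Middle of the loupe ring of that arm, 75 mm along the arm's x from the hub's centre, same height, axes as hub_a. The steel ring is 49 mm in diameter; the black loupe in it is 37 mm in diameter, its top 22 mm above this point
- pin_a (a point): That arm's stand (fixed): point on the pivot pin's axis where the hub's centre is when seated, 53 mm above the desk. x points along the base to the petri dish (75 mm off), z up. Pin 7 mm thick, tapered tip 13 mm above. Hub rests on a bridge 20 mm wide (y), base plate top 45 mm below. At x = +-44 mm forks, 24 mm clear, 3 mm above this point, keep the seated arm from swinging; it fits either way
- hub_b (a point): Arm of the other, identical stand, which is already right (loupe over its dish): centre of its hub, axes as hub_a. Leave it alone

How it is judged (in metres and radians):
On the way:
1. the arm has been lifted right off its pin (z of hub_a in the frame of pin_a above 0.022 m), for 0.2 s.
At the end, for the whole second after the job is handed in: The arm is back on its pin, fully down (hub within 10 mm of the pin sideways, 4 mm in height, level within 0.1 rad), its loupe on the dish's side, within 15 mm of the line from pin to dish; the other arm is within 10 mm of where it was (horizontal distance between hub_a and pin_a below 0.01 m and z of hub_a in the frame of pin_a between -0.004 and 0.004 m and angle between hub_a's own z axis and vertical below 0.1 rad and x of loupe_a in the frame of pin_a above 0.06 m and y of loupe_a in the frame of pin_a between -0.015 and 0.015 m and distance of hub_b from where it was at the start of the episode below 0.01 m); the robot touches nothing.
It fails at once if the other stand's arm is lifted or shoved (more than 10 mm) (distance of hub_b from where it was at the start of the episode above 0.01 m).
It fails at once if the arm is let go while above the pin, and drops (z of hub_a in the frame of pin_a above 0.022 m and contact force between the fingers and lever_a below 0.05 N).
It also fails if it takes over 38 s, if anything falls off the work surface, if the arm or the gripper's body presses on something with over 40 N, if the wrist force passes 120 N, or if a joint passes its speed limit or range.

## Working session

There is one attempt and no reset: what is moved stays moved. The work goes in short steps, Python scripts to look and compute and a tool call to move; the robot and the scene stay as the last step left them, time stands still between calls to the robot, and variables do not carry over. Pictures are saved under pics/ and viewed, at most 10 in all, crops included, and the job is handed in when it is done.

Besides the shell and the picture viewer there is one more tool, called after "Call:" by a JSON object that holds its "method" and its "body". send_rows: Moves the arm, as the interface text tells. Its arguments: {"type":"object","properties":{"targets":{"type":"array"},"grip_force":{"type":"number"}},"required":["targets"]}

```bash
mkdir -p pics
cat > h.py <<'E'
import numpy as np, cv2
from scipy.spatial.transform import Rotation as Ro
from workcell import env, optics
def cam(n, st=None):
    i=optics.camera_info(n); K=np.array(i["camera_matrix"])
    if "mount" in i and n=="wrist":
        st=st or env.state(); T=np.eye(4); T[:3,:3]=Ro.from_euler('xyz',st["ee_rot"],degrees=True).as_matrix(); T[:3,3]=st["ee_pos"]
        M=np.linalg.inv(T@np.array(i["mount"])); return K,M[:3,:3],M[:3,3]
    return K,np.array(i["R"]),np.array(i["t"])
def ray(c,px):
    K,R,t=c; d=R.T@np.linalg.inv(K)@[px[0],px[1],1]; return -R.T@t,d/np.linalg.norm(d)
def at_z(c,px,z):
    o,d=ray(c,px); return o+d*(z-o[2])/d[2]
def tri(cs,ps):
    A=0;b=0;rs=[ray(c,p) for c,p in zip(cs,ps)]
    for o,d in rs:
        P=np.eye(3)-np.outer(d,d); A=A+P; b=b+P@o
    X=np.linalg.solve(A,b); return X,[np.linalg.norm((np.eye(3)-np.outer(d,d))@(X-o)) for o,d in rs]
def proj(c,X):
    K,R,t=c; p=K@(R@np.array(X)+t); return p[:2]/p[2]
def save(n,f): cv2.imwrite("pics/"+f,cv2.cvtColor(n,cv2.COLOR_RGB2BGR))
E
python3 - <<'E'
from h import *
print(env.state()["ee_rot"],env.grasp_offset)
ims=[]
for n in["scene","side","wrist"]:
    c=cam(n); im,d=optics.grab_frame(n); ims.append(im)
    print(n, "pos",np.round(-c[1].T@c[2]))
    for k in["hub_a","loupe_a","pin_a"]:
        for r in optics.place_of(n,k):
            print(n,k,np.round(r["at"],1),round(r["conf"],2),np.round(at_z(c,r["at"],53),1))
save(ims[0],"scene0.png");save(ims[1],"side0.png")
E
```

```text
[-1.79897794e+02 -8.45920833e-04  2.26187197e+01] 18.8
scene pos [174. 401. 720.]
scene hub_a [330.7 224.3] 0.95 [ 559.2 -196.2   53. ]
scene hub_a [249.7 289. ] 0.63 [581.4  20.7  53. ]
scene loupe_a [358.5 250. ] 0.92 [ 477.7 -168.6   53. ]
scene pin_a [331. 226.] 0.98 [ 556.  -192.6   53. ]
side pos [272. 527. 665.]
side hub_a [230.1 292.2] 0.74 [588.6  21.8  53. ]
side hub_a [301.6 214.5] 0.61 [ 558.9 -196.4   53. ]
side loupe_a [340.9 231.3] 0.7 [ 478.7 -178.6   53. ]
side pin_a [304.  215.1] 0.7 [ 554.3 -196.5   53. ]
wrist pos [ 285. -504.  383.]
```

View pics/scene0.png

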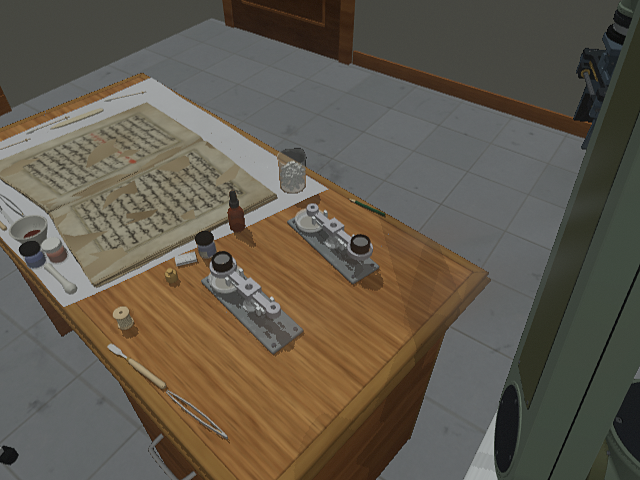

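View pics/side0.png

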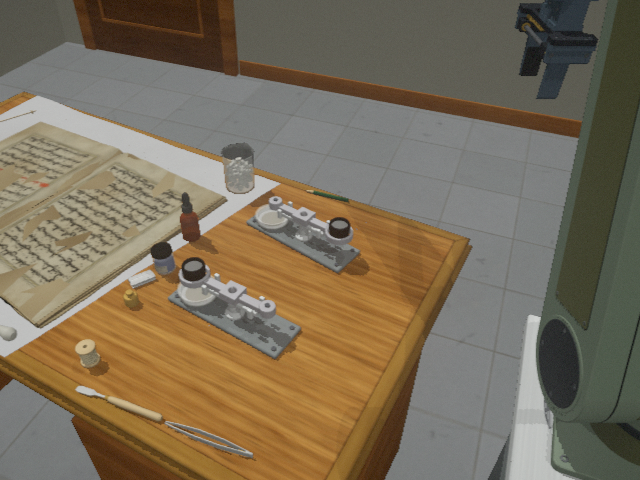

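The far stand (scene: hub at 331,224, loupe at 359,246, dish at 308,220) is the one that is reversed. Its arm's loupe points toward the robot, and its dish is away from it. The near stand (hub 250,289) is right. I'll move the wrist over the far stand.

Call:
{"method": "send_rows", "body": {"targets": [[[0,0,-0.038,0.12,0.146,0.007,-1],[0,0,-0.038,0.12,0.146,0.007,-1],[0,0,-0.038,0.12,0.146,0.007,-1],[0,0,-0.038,0.12,0.146,0.007,-1],[0,0,-0.038,0.12,0.146,0.007,-1],[0,0,-0.038,0.12,0.146,0.007,-1],[0,0,-0.038,0.12,0.146,0.007,-1],[0,0,-0.038,0.12,0.146,0.007,-1],[0,0,-0.038,0.12,0.146,0.007,-1],[0,0,-0.038,0.12,0.146,0.007,-1],[0,0,-0.038,0.12,0.146,0.007,-1],[0,0,-0.038,0.12,0.146,0.007,-1]]]}}

```text
time_s: 1.8
ee_pos: [510.0, -179.1, 210.5]
ee_rot: [180.0, -0.0, -18.6]
force: [0.3, -0.7, -0.2]
gripper_width: 90.8
gripper_force: 0.0
```

Call:
{"method": "send_rows", "body": {"targets": [[[0,0,0,0,0,0,-1],[0,0,0,0,0,0,-1],[0,0,0,0,0,0,-1]]]}}

```text
time_s: 2.1
ee_pos: [508.5, -181.0, 210.2]
ee_rot: [180.0, 0.0, -18.4]
force: [-0.7, 0.2, 0.3]
gripper_width: 91.6
gripper_force: 0.0
```

Run:
```python
from h import *
s=env.state();print(np.round(s["ee_pos"],1),np.round(s["ee_rot"],2),np.round(s["qpos"],1),s["time_s"])
c=cam("wrist",s); im,d=optics.grab_frame("wrist")
np.save("d1.npy",d)
for k in["hub_a","loupe_a","pin_a"]:
    for r in optics.place_of("wrist",k):
        p=r["at"];X=at_z(c,p,53);dd=d[int(p[1])-2:int(p[1])+3,int(p[0])-2:int(p[0])+3]
        Y=c[1].T@(np.linalg.inv(c[0])@[p[0],p[1],1]*np.median(dd)-c[2])
        print(k,np.round(p,1),round(r["conf"],2),np.round(X,1),"depth pt",np.round(Y,1))
save(im,"w1.png")
```

```text
[ 508.5 -181.   210.2] [ 1.7997e+02  3.0000e-02 -1.8430e+01] [-20.8  14.6  92.6  -0.   72.9  87.7] 2.1
hub_a [323.2 172.2] 0.93 [ 548.6 -195.3   53. ] depth pt [ 548.  -195.1   45.3]
hub_a [ 91.1 210.7] 0.89 [583.3  21.   53. ] depth pt [583.2  18.4  57.1]
loupe_a [324.1 247.3] 0.67 [ 481.1 -173.8   53. ] depth pt [ 485.8 -175.3   70.6]
pin_a [316.8 166.3] 0.55 [ 555.4 -191.5   53. ] depth pt [ 555.  -191.2   45.4]
```

View pics/w1.png

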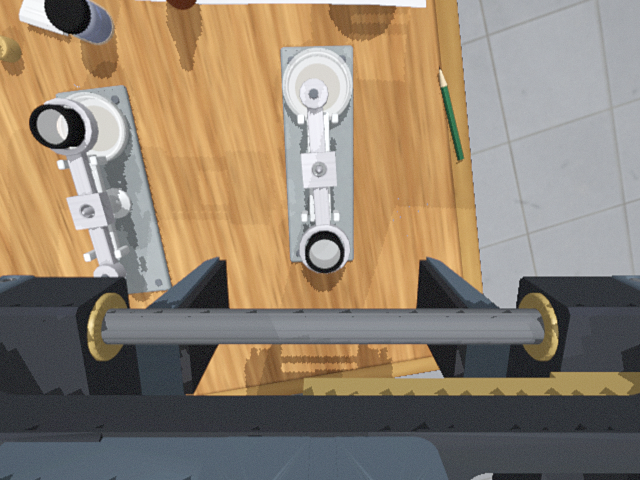

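In the wrist picture the hub with the pin tip is at about (319,169), the counterweight (314,93) is over the dish, and the loupe (324,250) is over the bare end. The second stand is at left. Next I'll triangulate the points and fit the base plate axis.

Run:
```python
from h import *
s=env.state();cw=cam("wrist",s);cs=cam("scene");cd=cam("side")
ps={"hub":([319,169],[330.7,224.3],[301.6,214.5]),"pin":([319,168],[331,226],[304,215.1])}
for k,(a,b,c) in ps.items():
    X,e=tri([cw,cs,cd],[a,b,c]);print(k,np.round(X,1),np.round(e,1))
    print(' at53',[np.round(at_z(q,p,60),1) for q,p in zip((cw,cs,cd),(a,b,c))])
# depth cloud
d=np.load("d1.npy");v,u=np.mgrid[0:480,0:640]
P=np.stack([u*d,v*d,d],-1)@np.linalg.inv(cw[0]).T
W=(P-cw[2])@cw[1]
roi=(u>260)&(u<375)&(v>35)&(v<275)&(d>0)
for lo,hi,n in[(3,16,"plate"),(40,80,"arm"),(55,66,"hubtop"),(66,80,"loupe")]:
    m=roi&(W[...,2]>lo)&(W[...,2]<hi); r=cv2.minAreaRect(W[m][:,:2].astype(np.float32)); print(n,m.sum(),np.round(r[0],1),np.round(r[1],1),round(r[2],1),"z",np.round(np.percentile(W[m][:,2],[5,50,95]),1))
for nm,(uu,vv) in dict(hub=(306,158),hub2=(330,180),cw=(305,93),ring=(324,271),pin=(319,169),bar=(316,140)).items(): print(nm,np.round(W[vv,uu],1))
for r in optics.silhouettes("wrist","hub_a"):
    m=r["mask"];q=cv2.minAreaRect(np.argwhere(m)[:,::-1].astype(np.float32));print(r["conf"],m.sum(),q)
```

```text
hub [ 555.3 -191.8   58. ] [2.6 1.  1.7]
 at53 [array([ 553. , -193.1,   60. ]), array([ 555.2, -190. ,   60. ]), array([ 555.6, -188.2,   60. ])]
pin [ 553.9 -192.6   55.1] [0.7 1.9 1.3]
 at53 [array([ 553.8, -193.3,   60. ]), array([ 552. , -186.3,   60. ]), array([ 551. , -188.2,   60. ])]
plate 6118 [ 557.6 -194.1] [ 70.1 216.2] 72.8 z [5.1 6.8 8.2]
arm 5837 [ 540.2 -193.5] [ 47.6 174.7] 71.5 z [44.7 57.8 72.9]
hubtop 2855 [ 540. -194.] [ 47.6 174.6] 71.1 z [55.2 58.5 62.3]
loupe 1239 [ 507.9 -174.2] [36.1 90.5] 89.0 z [68.2 70.8 74. ]
hub [ 565.7 -185.1   58.1]
hub2 [ 540.6 -199.3   58.9]
cw [ 616.7 -202.1   61.7]
ring [ 465.6 -168.6   74.4]
pin [ 553.3 -193.2   63.9]
bar [ 577.5 -198.5   54.9]
0.75 4857 ((324.0, 175.0), (194.0, 50.0), 90.0)
0.67 6190 ((90.41597747802734, 186.54078674316406), (191.59564208984375, 64.38448333740234), 66.07495880126953)
```

Call:
{"method": "send_rows", "body": {"targets": [[[0,0,0.005,0.05,-0.015,-0.125,-1],[0,0,0.005,0.05,-0.015,-0.125,-1],[0,0,0,0,0,0,-1],[0,0,0,0,0,0,-1],[0,0,0,0,0,0,-1]]]}}

```text
time_s: 2.85
ee_pos: [529.5, -186.7, 161.7]
ee_rot: [180.0, -0.1, -17.5]
force: [0.8, 0.8, 0.5]
gripper_width: 90.7
gripper_force: 0.0
```

Run:
```python
from h import *
s=env.state();print(np.round(s["ee_pos"],1),np.round(s["ee_rot"],2),np.round(s["qpos"],1),s["time_s"])
c=cam("wrist",s); im,d=optics.grab_frame("wrist");np.save("d2.npy",d)
print("hub guess px",proj(c,[554,-193,60]), "loupe", optics.place_of("wrist","loupe_a"))
for k in["hub_a","pin_a"]:
    for r in optics.place_of("wrist",k):
        print(k,np.round(r["at"],1),round(r["conf"],2),np.round(at_z(c,r["at"],53),1))
save(cv2.resize(im[100:340,180:480],None,fx=2.5,fy=2.5),"w2.png")
```

```text
[ 529.5 -186.7  161.7] [ 1.7999e+02 -1.1000e-01 -1.7540e+01] [-20.6  18.3  94.4  -0.   67.2  86.9] 2.85
hub guess px [320.33586341 200.63092321] loupe [{'at': [323.1, 290.9], 'conf': 0.68}]
hub_a [321.7 203. ] 0.69 [ 550.9 -193.1   53. ]
pin_a [319.8 201.1] 0.95 [ 552.8 -192.1   53. ]
```

View pics/w2.png

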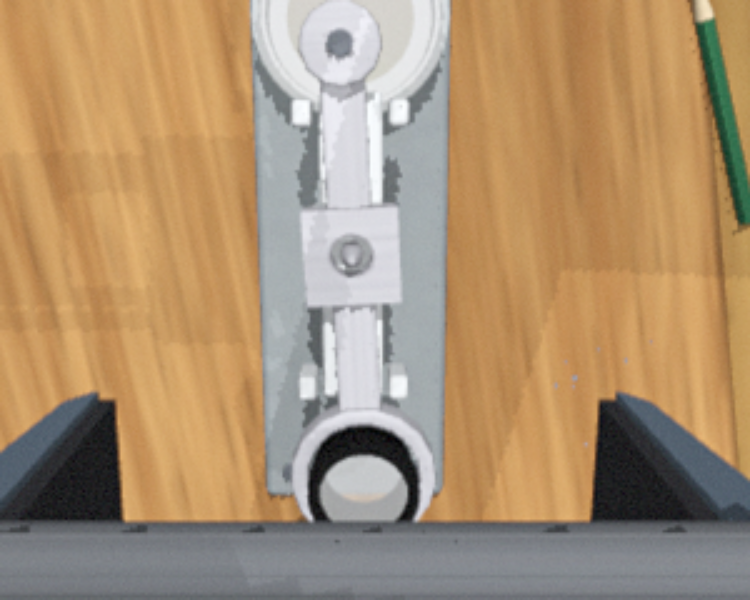

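Crop of the wrist view: hub centre at about (352,256), pin tip (351,254). Fork prongs are at (301,112), (400,111), (307,382) and (398,382). The base axis is almost vertical in the image, and the arm is tilted about 2.6°.

Run:
```python
from h import *
s=env.state();c2=cam("wrist",s)
s1=dict(s);s1["ee_pos"]=[508.5,-181,210.2];s1["ee_rot"]=[179.97,.03,-18.43];c1=cam("wrist",s1)
w=lambda x,y:np.array([180+(x+.5)/2.5-.5,100+(y+.5)/2.5-.5])
hub=w(351.8,256)
print("tri wrist",tri([c1,c2],[[319,169],hub]),"all",tri([c1,c2,cam("scene"),cam("side")],[[319,169],hub,[330.7,224.3],[301.6,214.5]]))
print("hub@60",at_z(c2,hub,60),"pin tip@66",at_z(c2,w(351,252),66))
f=[at_z(c2,w(*p),56) for p in[(301,112),(400,111),(307,382),(398,382)]]
m1=(f[0]+f[1])/2;m2=(f[2]+f[3])/2;print("forks",np.round(f,1),"mid",(m1+m2)/2,"yaw",np.degrees(np.arctan2(*(m1-m2)[1::-1])),np.linalg.norm(m1-m2))
a=at_z(c2,w(345,100),55)-at_z(c2,w(359,400),55);print("arm yaw",np.degrees(np.arctan2(a[1],a[0])))
h=at_z(c2,w(301,209),60)-at_z(c2,w(305,305),60);h2=at_z(c2,w(399,207),60)-at_z(c2,w(402,303),60)
print(np.linalg.norm(h),[np.degrees(np.arctan2(q[1],q[0])) for q in(h,h2)])
d=np.load("d2.npy");v,u=np.mgrid[0:480,0:640]
W=(np.stack([u*d,v*d,d],-1)@np.linalg.inv(c2[0]).T-c2[2])@c2[1]
hc=np.hypot(W[...,0]-553,W[...,1]+193)
m=(hc<18)&(W[...,2]>56)&(W[...,2]<63);print("hub top",np.median(W[m],0),cv2.minAreaRect(W[m][:,:2].astype(np.float32)))
m=(np.hypot(W[...,0]-560,W[...,1]+195)<250)&(d>0)&(u<640)&(v<285)&(W[...,2]>95);print("tall",m.sum(),W[m].max(0) if m.any() else 0)
```

```text
tri wrist (array([ 553.0405365 , -192.72174457,   61.73658736]), [np.float64(0.15732521484599055), np.float64(0.1573252148459242)]) all (array([ 554.4469224 , -191.65151205,   58.62340241]), [np.float64(1.9921075110060906), np.float64(1.9593888904233756), np.float64(1.5731525108706401), np.float64(2.425802243172733)])
hub@60 [ 552.82613059 -192.47861221   60.        ] pin tip@66 [ 554.94421462 -192.93034426   66.        ]
forks [[ 598.9 -190.9   56. ]
 [ 590.1 -219.6   56. ]
 [ 517.2 -165.8   56. ]
 [ 508.3 -194.1   56. ]] mid [ 553.60509298 -192.61265123   56.        ] yaw -17.16430936476125 85.58585495683691
arm yaw -14.922560169318139
30.104054178570642 [np.float64(-15.947565478261044), np.float64(-15.073456358054406)]
hub top [ 553.19154808 -192.67634379   58.42060768] ((551.8504028320312, -192.04913330078125), (29.843875885009766, 31.401290893554688), 75.28828430175781)
tall 4182 [ 588.8338884  -120.96202768  270.82427928]
```

Call:
{"method": "send_rows", "body": {"targets": [[[0,0,0.009,0.039,-0.01,-0.095,-1],[0,0,0.009,0.039,-0.01,-0.095,-1],[0,0,0.009,0.039,-0.01,-0.095,-1],[0,0,0,0,0,-0.095,-1],[0,0,0,0,0,-0.095,-1],[0,0,0,0,0,-0.095,-1],[0,0,0,0,0,0,-1],[0,0,0,0,0,0,-1],[0,0,0,0,0,0,-1]]]}}

```text
time_s: 3.95
ee_pos: [553.5, -192.7, 47.7]
ee_rot: [180.0, -0.1, -15.1]
force: [0.6, 0.2, -0.1]
gripper_width: 91.1
gripper_force: 0.0
```

Call:
{"method": "send_rows", "body": {"targets": [[[0,0,0,0,0,-0.03,-1],[0,0,0,0,0,-0.03,-1],[0,0,0,0,0,0,0.0],[0,0,0,0,0,0,1],[0,0,0,0,0,0,1],[0,0,0,0,0,0,1],[0,0,0,0,0,0,1],[0,0,0,0,0,0,1],[0,0,0,0,0,0,1],[0,0,0,0,0,0,1]]], "grip_force": 30}}

```text
time_s: 4.95
ee_pos: [552.6, -192.3, 34.3]
ee_rot: [-180.0, -0.0, -15.1]
force: [0.8, 1.7, 0.4]
gripper_width: 30.1
gripper_force: 1.6
```

Call:
{"method": "send_rows", "body": {"targets": [[[0,0,0,0,0,0,1],[0,0,0,0,0,0,1],[0,0,0,0,0,0.025,1],[0,0,0,0,0,0.025,1],[0,0,0,0,0,0.025,1],[0,0,0,0,0,0.03,1],[0,0,0,0,0,0.04,1],[0,0,0,0,0,0.05,1],[0,0,0,0,0,0.05,1],[0,0,0,0,0,0,1],[0,0,0,0,0,0,1],[0,0,0,0,0,0,1]]]}}

```text
time_s: 6.15
ee_pos: [552.2, -192.3, 82.9]
ee_rot: [180.0, 0.0, -15.1]
force: [-0.1, 0.6, -2.6]
gripper_width: 29.4
gripper_force: 30.0
```

Run:
```python
from h import *
s=env.state();print(np.round(s["ee_pos"],1),np.round(s["ee_rot"],2),np.round(s["qpos"],1),s["time_s"],s["gripper_force"],s["gripper_width"])
im,_=optics.grab_frame("wrist");i2,_=optics.grab_frame("scene")
save(np.hstack([cv2.resize(im,(400,300)),cv2.resize(i2[150:330,210:450],(400,300))]),"m3.png")
```

```text
[ 552.2 -192.3   82.9] [ 1.800e+02  5.000e-02 -1.509e+01] [-20.3  24.3  97.4  -0.   58.3  84.8] 6.15 29.978796243667603 29.385756722950298
```

View pics/m3.png

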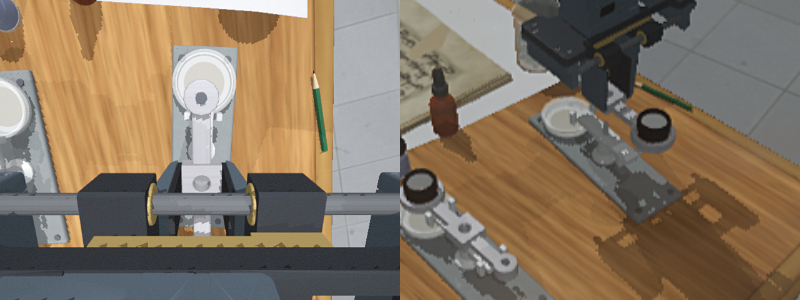

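The arm is off the pin, held level. The plate, dish and bridge below are clear. I'll turn it +178° at this height.

Call:
{"method": "send_rows", "body": {"targets": [[[0,0,0.0898,0,0,0,1],[0,0,0.0898,0,0,0,1],[0,0,0.0898,0,0,0,1],[0,0,0.0898,0,0,0,1],[0,0,0.0898,0,0,0,1],[0,0,0.0898,0,0,0,1],[0,0,0.0898,0,0,0,1],[0,0,0.0898,0,0,0,1],[0,0,0.0898,0,0,0,1],[0,0,0.0898,0,0,0,1],[0,0,0.0898,0,0,0,1]]]}}

```text
time_s: 7.35
ee_pos: [552.3, -192.3, 82.8]
ee_rot: [-179.9, -0.0, 74.1]
force: [0.0, -0.8, -0.8]
gripper_width: 29.6
gripper_force: 30.0
```

Call:
{"method": "send_rows", "body": {"targets": [[[0,0,0.0898,0,0,0,1],[0,0,0.0898,0,0,0,1],[0,0,0.0898,0,0,0,1],[0,0,0.0898,0,0,0,1],[0,0,0.0898,0,0,0,1],[0,0,0.0898,0,0,0,1],[0,0,0.0898,0,0,0,1],[0,0,0.0898,0,0,0,1],[0,0,0.0898,0,0,0,1],[0,0,0.0898,0,0,0,1],[0,0,0.0898,0,0,0,1],[0,0,0,0,0,0,1]]]}}

```text
time_s: 8.55
ee_pos: [552.3, -192.3, 82.8]
ee_rot: [180.0, -0.1, 162.7]
force: [0.1, 0.7, -1.6]
gripper_width: 29.4
gripper_force: 30.0
```

Call:
{"method": "send_rows", "body": {"targets": [[[0,0,0,0,0,0,1],[0,0,0,0,0,0,1],[0,0,0,0,0,0,1]]]}}

```text
time_s: 8.85
ee_pos: [552.5, -192.4, 83.2]
ee_rot: [180.0, -0.0, 162.6]
force: [0.2, 0.6, -2.8]
gripper_width: 29.6
gripper_force: 30.0
```

Run:
```python
from h import *
s=env.state();print(np.round(s["ee_pos"],1),np.round(s["ee_rot"],2),np.round(s["qpos"],1),s["time_s"],s["gripper_force"],s["gripper_width"])
im,_=optics.grab_frame("wrist");i2,_=optics.grab_frame("scene")
save(np.hstack([cv2.resize(im[120:390,140:500],(400,300)),cv2.resize(i2[150:330,210:450],(400,300))]),"m4.png")
```

```text
[ 552.5 -192.4   83.2] [ 1.7999e+02 -1.0000e-02  1.6265e+02] [-20.3  24.3  97.4   0.   58.3 -93. ] 8.85 29.978936836123466 29.60381675032414
```

View pics/m4.png

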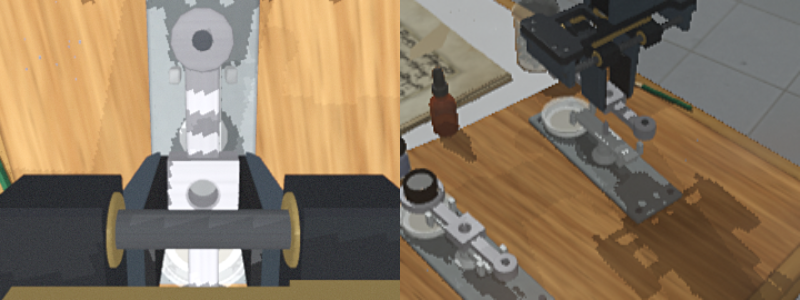

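The arm is now reversed: the counterweight is over the bare end, the loupe is on the dish side, and the arm runs parallel to the plate. The pin estimate is about (554,−192.7), so I'll nudge by 1.5 mm and descend carefully.

Call:
{"method": "send_rows", "body": {"targets": [[[0,0,0,0.007,-0.002,-0.04,1],[0,0,0,0,0,-0.04,1],[0,0,0,0,0,-0.03,1],[0,0,0,0,0,-0.02,1],[0,0,0,0,0,-0.01,1],[0,0,0,0,0,0,1],[0,0,0,0,0,0,1]]]}}

```text
time_s: 9.65
ee_pos: [554.1, -192.8, 55.4]
ee_rot: [180.0, 0.0, 162.7]
force: [-0.3, 0.1, -1.6]
gripper_width: 29.4
gripper_force: 30.0
```

Call:
{"method": "send_rows", "body": {"targets": [[[0,0,0,0,0,-0.01,1],[0,0,0,0,0,-0.01,1],[0,0,0,0,0,-0.01,1],[0,0,0,0,0,0,1]]]}}

```text
time_s: 10.05
ee_pos: [553.7, -192.7, 48.9]
ee_rot: [180.0, -0.0, 162.7]
force: [0.7, 0.1, -1.4]
gripper_width: 29.3
gripper_force: 30.0
```

Call:
{"method": "send_rows", "body": {"targets": [[[0,0,0,0,0,-0.015,1],[0,0,0,0,0,-0.015,1],[0,0,0,0,0,-0.015,1],[0,0,0,0,0,-0.01,1],[0,0,0,0,0,0,1],[0,0,0,0,0,0,1]]]}}

```text
time_s: 10.65
ee_pos: [554.0, -192.8, 38.2]
ee_rot: [180.0, -0.0, 162.7]
force: [0.6, 0.5, -0.8]
gripper_width: 29.2
gripper_force: 30.0
```

Call:
{"method": "send_rows", "body": {"targets": [[[0,0,0,0,0,-0.007,1],[0,0,0,0,0,-0.006,1],[0,0,0,0,0,0,1],[0,0,0,0,0,0,1]]]}}

```text
time_s: 11.05
ee_pos: [554.0, -192.8, 35.7]
ee_rot: [180.0, 0.0, 162.7]
force: [-1.1, 0.5, -1.0]
gripper_width: 29.7
gripper_force: 30.0
```

Call:
{"method": "send_rows", "body": {"targets": [[[0,0,0,0,0,-0.005,1],[0,0,0,0,0,0,1],[0,0,0,0,0,0,1]]]}}

```text
time_s: 11.35
ee_pos: [553.9, -192.8, 34.6]
ee_rot: [180.0, -0.0, 162.7]
force: [1.1, 0.6, -2.2]
gripper_width: 29.8
gripper_force: 30.0
```

Call:
{"method": "send_rows", "body": {"targets": [[[0,0,0,0,0,0,0.2],[0,0,0,0,0,0,-0.3],[0,0,0,0,0,0,-1],[0,0,0,0,0,0,-1],[0,0,0,0,0,0,-1],[0,0,0,0,0,0,-1],[0,0,0,0,0,0,-1]]]}}

```text
time_s: 12.05
ee_pos: [554.0, -192.8, 34.7]
ee_rot: [180.0, 0.0, 162.7]
force: [-1.1, -0.2, -1.1]
gripper_width: 81.1
gripper_force: 0.0
```

Call:
{"method": "send_rows", "body": {"targets": [[[0,0,0,0,0,0.05,-1],[0,0,0,0,0,0.1,-1],[0,0,0,0,0,0.15,-1],[0,0,0,0,0,0.15,-1],[0,0,0,0,0,0.15,-1],[0,0,0,0.1,-0.03,0.1,-1],[0,0,0,0,0,0,-1],[0,0,0,0,0,0,-1],[0,0,0,0,0,0,-1]]]}}

```text
time_s: 12.95
ee_pos: [572.4, -198.3, 173.3]
ee_rot: [180.0, -0.2, 162.7]
force: [0.2, 0.2, -0.9]
gripper_width: 91.1
gripper_force: 0.0
```

Run:
```python
from h import *
s=env.state();print(np.round(s["ee_pos"],1),s["time_s"])
c=cam("wrist",s);im,d=optics.grab_frame("wrist");i2,_=optics.grab_frame("side")
for n in["hub_a","loupe_a","pin_a"]:
    for r in optics.place_of("wrist",n): print(n,np.round(at_z(c,r["at"],53),1),r["conf"])
v,u=np.mgrid[0:480,0:640]
W=(np.stack([u*d,v*d,d],-1)@np.linalg.inv(c[0]).T-c[2])@c[1]
for n,(x,y,r) in dict(hub=(553.5,-192.6,12),cw=(492.5,-173.7,8)).items():
    m=(np.hypot(W[...,0]-x,W[...,1]-y)<r)&(W[...,2]>40)&(W[...,2]<90)&(v<290);print(n,m.sum(),np.percentile(W[m][:,2],[10,50,90]).round(1) if m.any() else 0)
save(np.hstack([cv2.resize(im,(400,300)),cv2.resize(i2[150:330,190:430],(400,300))]),"m5.png")
```

```text
[ 572.4 -198.3  173.3] 12.95
hub_a [583.7  20.8  53. ] 0.95
hub_a [ 554.5 -189.3   53. ] 0.63
loupe_a [ 625.  -214.5   53. ] 0.77
pin_a [ 551.1 -194.5   53. ] 0.77
hub 668 [45.6 58.5 59.9]
cw 356 [59.9 61.  62.7]
```

View pics/m5.png

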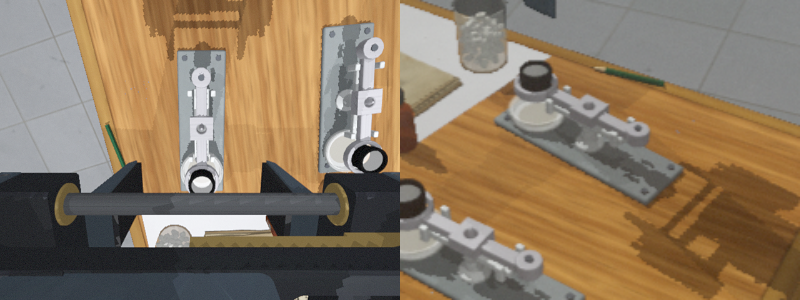

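The arm is seated: the hub top reads 58.5 mm, as it did before the lift. The loupe (201,182 in the wrist view) is over the dish, the arm lies between the forks, and the other stand is unmoved.

```bash
python3 -c "
from workcell import env
print(env.job_done())"
```

```text
the job is handed in; nothing more can be done
None
```

I lifted the reversed arm off its pin, turned it end for end and refitted it fully down with the loupe over the dish; the other stand was left untouched, and the job was handed in at about 13 s, with no verdict returned.

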